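# Read a thermowell on the gauge stand

### The job

Turn the carousel by one click, in whichever direction is right, so that the tall brass thermowell comes to rest at the reading place beside the sensor rod, leaving it and the plug seated in their bores. Then take the sprung sensor rod by its post, pull it out until its length mark is level with the barrel's mouth, and keep holding it there: the program finishes with the gripper still holding the rod at its mark, and the other things on the shelf are left where they are.

Things in the scene. Friction and masses are not known exactly. Their poses are not given: they have to be found in the camera images.
- stand: Fixed gauge stand on an aluminium plate, 12 mm thick: six-boss carousel on one side, sprung sensor rod on the other. Origin at shelf level (z = 0); x along the rod, from its post to its barrel (away from the robot), y from rod to carousel, z up. In mm here: plate x -90..210, y -123..147; carousel axis at (0, 75); rod axis y = -75, z = 55. Its place and turn (up to 25 degrees) vary.
- station (a point): The reading place, fixed on the stand at (0, 27, 22) mm: the place of the carousel boss nearest the rod, at the height of the bore floors. At the start the bore here is empty. Bored bosses: this one and its two neighbours, bores 18 mm in diameter, 28 mm deep (floor 22 mm, boss tops 50 mm above the shelf); the other three are solid.
- mouth (a point): Fixed on the stand: centre of the mouth of the rod's barrel, at stand (85, -75, 55) mm. The barrel is 28 mm in diameter and 105 mm long, running from here towards +x of the stand.
- carousel (a joint): Turn of the carousel about its vertical axis, rad: 0 at the start, positive counter-clockwise from above. Six bosses 42 mm in diameter, 48 mm from the axis; a sprung roller at the +x side gives a detent every 60 degrees (1.047 rad), one boss then at the reading place. Turning takes up to about 0.15 N m; let go within 15 degrees of a click it is pulled into it. Stops at +-2.2.
- bar (a point): Centre of the carousel's grip bar, on its axis, 130 mm above the shelf. Black bar 56 mm long, 14 mm thick, 34 mm high (113 to 147 mm above the shelf) on a 20 mm column; at joint value 0 it lies along the stand's x axis; it turns with the carousel. All else on the stand is below 104 mm.
- rod: Sprung rod, 10 mm thick, with an upright black round post (22 mm in diameter) as grip on its free end; axes as the stand. Origin in the post on the rod's axis, 55 mm above the shelf, at rest at stand (-10, -75); the post reaches 10 mm below to 48 mm above it. 70 mm behind it (+x) an arm carries a black sensor head (22 x 26 x 24 mm, top 75 mm above the shelf) 58 mm to the carousel side.
- mark (a point): Centre of the length mark, a dark ring round the rod, 3 mm wide. At the start hidden in the barrel, 60 mm behind the mouth; after pulling the rod 60 mm along the stand's -x (roughly towards the robot) it is level with mouth. End stop at 85 mm. An inner spring draws the rod back: about 5 N at rest, 11 N at the mark; it does not latch.
- thermowell: Loose brass thermowell standing upright in one of the two bored bosses next to the reading place (either one): 73 mm tall, stem 16 mm in diameter, with a 26 mm collar 45 to 57 mm up and an 18 mm neck above it. Origin at the centre of its underside, 22 mm above the shelf when seated; top 95 mm above the shelf.
- plug: Loose brass plug seated in the other neighbouring bore: 43 mm tall, stem 16 mm, flat head 28 mm in diameter and 10 mm thick on top. Origin at the centre of its underside; top 65 mm above the shelf.
- clip_a: Bystander: zinc saddle pipe clip, 80 x 18 x 20 mm, on the shelf.
- clip_b: Bystander: a second such zinc pipe clip.
- thermostat: Bystander: black ABS thermostat case, 80 x 80 x 42 mm, origin under its centre.
- screwdriver: Bystander: screwdriver lying on the shelf.
- union_nut: Bystander: brass ring nut, 38 mm in diameter, 18 mm high, lying on the stand's plate behind the carousel, near stand (175, 25) mm.
- spray_can: Bystander: plain spray can, 52 mm in diameter, 150 mm tall, standing on the shelf.

How it is judged:
By the outcome, as a careful person would: the job done as asked, in the order asked, and still so for the second after the job is handed in, while the arm keeps its last pose, push and grip.
It also fails if it takes over 45 s, if anything falls off the work surface, if the arm or the gripper's body presses on something with over 40 N, if the wrist force passes 120 N, or if a joint passes its speed limit or range.

### The arm

A 6-joint arm with a two-finger parallel gripper is mounted at the origin on the work surface. World frame = base frame: x ahead of the robot, y to its left, z up, the work surface at z = 0. Lengths are in m, angles in rad, forces in N, time in s.
With the tool pointing down it reaches from about 0.375 to 0.975 m from the base axis. Payload 3.8 kg.
Tool frame: the origin (TCP) lies midway between the tips of the shut fingers; the grasp point (between the pads) lies 19 mm behind it; x points along the fingers, y is the direction in which the jaws open and shut, and the axes are right-handed (so a half turn about x gives the same grasp; the last joint's range is limited). The gripper opens to 85 mm and grips with 20 to 120 N. Pads are 22 mm wide; open, the fingers measure 114 mm over their backs; the gripper's body (76 mm by 85 mm) begins 54 mm behind the grasp point. The pads swing forward as they close: fully open they stand 13 mm farther back than shut.
Start: joints at [-0.037, 0.264, 1.604, -0, 1.274, -0.037], TCP at [0.675, -0, 0.231] pointing down, gripper open.
Joint ranges: [-2.63, 2.63], [-0.94, 2.18], [0.31, 2.57], [-1.31, 4.45], [0, 2.66], [-2.55, 2.55]. Speed limits (rad/s): [2.57, 2.57, 3.14, 3.14, 3.14, 3.14].

### API

Orientations are given as [roll, pitch, yaw] about the fixed x, y, z axes, in that order (R = Rz(yaw) Ry(pitch) Rx(roll)).
In Python, from rig import bot, vision gives the robot as it stands.
- The arm moves only by the shell command python3 -m handwheel 'ROWS' [OPENING] [FORCE]. ROWS is JSON, a list of rows, each a list of 4 numbers: the shift along the world's x, y, z as a fraction of full scale, then the turn about the world's z as a fraction of full scale. A call has exactly 10 rows; each row shifts and turns the pose as measured when the row begins; what a row does not reach is not made up. Full scale, the value 1, is 0.06 m for a shift and pi rad for a turn. A row lasts 1/8 s, in which the tool goes at most 62.5 mm and 10.7 degrees, less where a joint would pass 70% of its speed; a pose out of reach is approached as far as the arm can. A call with a number of a shift or a turn outside -1 to 1 is refused whole. A call with a gripper value outside its range is refused whole. OPENING is the opening, from 0 (shut) to 1 (fully open), set as the call begins (- or left out, the last holds). The fingers move at their own pace and stop on an object; FORCE is the grip in N (left out, the last holds). Time passes only in rows, so rows that do not move let the fingers close, or fill a call up. It gives the time, the measured TCP pose, the force and the opening at its end, in the units of the state.
- bot.observe(): the state, without advancing time (a new reading comes with each control period).
- vision.capture(name): name is "scene" or "side" or "wrist"; returns the picture (480x640x3 uint8, red, green, blue); there is no depth.
- vision.camera_params(name): a dict with "fx", "fy", "cx", "cy" (pixels), "world_to_cam" (4x4, takes a point from world to camera coordinates). Camera axes: x right, y up, looking along -z (the intrinsics and any distortion apply to the point x, -y, -z); pixel columns grow to the right and rows downward; lengths in m; the calibration is good to about 2 mm. A picture is of the moment at which its call begins: read the wrist's pose just before it. camera_params takes no time and is no camera call; for the wrist camera it gives the pose at the moment of the call.
- bot.sign_off(): hands the job in, once; it reports no verdict.
The state is a dict: "clock": time; "joint_positions": joint angles; "joint_velocities": joint speeds; "joint_efforts": joint torques, N m; "position": TCP position; "tcp_rot": TCP orientation; "ft_force": force on the tool from outside, world axes, zero at the start; "wrist_torque": the same for the moment, N m; "grip_width": finger opening in m.
Only numpy, scipy, OpenCV 4.12 (cv2) and the standard library are available. Lean on these libraries where they do the work, as an engineer would, in place of code of your own. Each camera call takes 0.05 s, during which the arm holds its last target. There are 200 camera calls.

## Working session

There is one attempt and no reset: what is moved stays moved. The work goes in short steps, Python scripts to look and compute and a shell command to move; the robot and the scene stay as the last step left them, time stands still between calls to the robot, and variables do not carry over. Pictures are saved under pics/ and viewed, about 8 in all and at most 12, crops included, and the job is handed in when it is done.

```bash
mkdir -p pics; ls; python3 - <<'E'
from rig import bot, vision
import cv2
for n in("scene","side"):
    im=vision.capture(n); cv2.imwrite(f"pics/{n}0.png",im[:,:,::-1])
    p=vision.camera_params(n); print(n,p)
print(bot.observe())
E
```

```text
pics
scene {'fx': 528.6112632308334, 'fy': 528.6112632308334, 'cx': 319.1531180633291, 'cy': 231.98257334274626, 'world_to_cam': array([[-0.69126567,  0.72227424,  0.02171852,  0.37206443],
       [-0.46505328, -0.4676898 ,  0.7516593 ,  0.20174703],
       [ 0.55306168,  0.50949601,  0.6591939 , -1.79469336],
       [ 0.        ,  0.        ,  0.        ,  1.        ]])}
side {'fx': 597.4083640001301, 'fy': 597.4083640001301, 'cx': 322.6425831454485, 'cy': 231.5676414438989, 'world_to_cam': array([[ 0.76771027, -0.64079185, -0.00259796, -0.45256241],
       [ 0.50841324,  0.60663429,  0.61115531, -0.35738471],
       [-0.39004732, -0.47051105,  0.79150644, -1.17870384],
       [ 0.        ,  0.        ,  0.        ,  1.        ]])}
{'clock': 0.1, 'joint_positions': array([-3.69218984e-02,  2.64704576e-01,  1.60528699e+00, -9.31957358e-06,
        1.27372258e+00, -3.69232061e-02]), 'joint_velocities': array([ 2.40328688e-03, -1.07779229e-03, -2.52564894e-03,  6.43394512e-05,
        4.20400210e-04, -3.23299290e-04]), 'joint_efforts': array([ 2.96398039e-04, -5.16707003e+01, -3.68589377e+01,  1.30520286e-05,
        6.22219843e-03,  5.24967299e-05]), 'position': array([6.74307051e-01, 5.86535883e-06, 2.30041751e-01]), 'tcp_rot': array([-1.60352178,  1.56867482,  3.10887125]), 'ft_force': array([0.80596686, 0.78104352, 0.3179819 ]), 'wrist_torque': array([-0.01403204,  0.0029204 ,  0.02051253]), 'grip_width': 0.08519938108870422}
```

View pics/scene0.png

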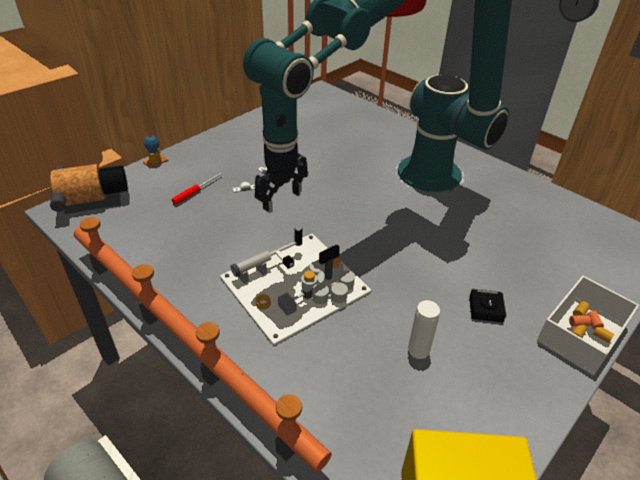

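View pics/side0.png

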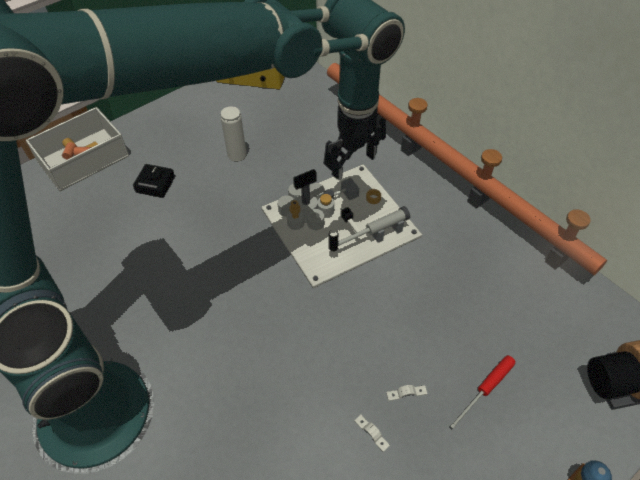

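Both views show the plate left of image centre: black post at scene (298,235) / side (333,240), grip bar at scene (329,255) / side (305,178). I'll refine with plate corners and zoom in.

```bash
cat > h.py <<'E'
import numpy as np, cv2
from rig import bot, vision
def project(n,P):
    p=vision.camera_params(n); P=np.atleast_2d(P); c=(p['world_to_cam']@np.c_[P,np.ones(len(P))].T)[:3]
    return np.c_[p['cx']+p['fx']*c[0]/-c[2], p['cy']-p['fy']*c[1]/-c[2]]
def onplane(n,px,z,p=None):
    p=p or vision.camera_params(n); px=np.atleast_2d(px); T=p['world_to_cam']
    d=np.c_[(px[:,0]-p['cx'])/p['fx'],-(px[:,1]-p['cy'])/p['fy'],-np.ones(len(px))]@T[:3,:3]
    o=-T[:3,:3].T@T[:3,3]; return o+d*((z-o[2])/d[:,2])[:,None]
E
python3 - <<'E'
from h import *
S=np.array([[-90,-123],[-90,147],[210,147],[210,-123]])/1000
g={'scene':[(311,235),(370,291),(276,341),(222,278)],'side':[(315,283),(262,209),(361,166),(421,234)]}
for n in g:
    im=cv2.imread(f"pics/{n}0.png")
    gr=cv2.cvtColor(im,cv2.COLOR_BGR2GRAY)
    c=np.array(g[n],np.float32).reshape(-1,1,2)
    c=cv2.cornerSubPix(gr,c,(4,4),(-1,-1),(3,50,.01)).reshape(-1,2)
    W=onplane(n,c,.012)[:,:2]
    A=S-S.mean(0);B=W-W.mean(0)
    th=np.arctan2((A[:,0]*B[:,1]-A[:,1]*B[:,0]).sum(),(A*B).sum())
    R=np.array([[np.cos(th),-np.sin(th)],[np.sin(th),np.cos(th)]]); o=W.mean(0)-R@S.mean(0)
    print(n,c.round(1).tolist(),W.round(4).tolist(),'th',np.degrees(th),'o',o,'res',(W-(S@R.T+o)).round(4).tolist())
    for k,(x,y,z) in dict(bar=(0,75,147),post=(-10,-75,103),mouth=(85,-75,55),station=(0,27,50)).items():
        w=np.r_[R@[x/1e3,y/1e3]+o,z/1e3]; print(k,w.round(4),project(n,w).round(0))
a=cv2.imread("pics/scene0.png")[220:350,210:380];b=cv2.imread("pics/side0.png")[155:290,255:430]
cv2.imwrite("pics/z.png",np.vstack([cv2.resize(a,(520,398),interpolation=3)[:298],cv2.resize(b,(520,401),interpolation=3)[:300]]))
E
```

```text
scene [[310.79998779296875, 237.60000610351562], [368.5, 290.20001220703125], [273.5, 343.79998779296875], [222.10000610351562, 276.6000061035156]] [[0.5298, -0.0418], [0.5695, 0.2063], [0.8565, 0.1569], [0.8052, -0.0987]] th -10.497108886583991 o [0.62904442 0.05481136] res [[0.0116, 0.008], [0.0021, -0.0095], [-0.0058, -0.0042], [-0.008, 0.0057]]
bar [0.6427 0.1286 0.147 ] [[329. 251.]]
post [ 0.6055 -0.0171  0.103 ] [[298. 230.]]
mouth [ 0.699  -0.0344  0.055 ] [[268. 257.]]
station [0.634  0.0814 0.05  ] [[317. 268.]]
side [[312.8999938964844, 283.8999938964844], [263.3999938964844, 206.6999969482422], [362.70001220703125, 168.1999969482422], [421.70001220703125, 234.1999969482422]] [[0.5179, -0.0516], [0.5673, 0.2035], [0.8454, 0.1425], [0.8072, -0.1097]] th -10.943366644897372 o [0.62327674 0.04578654] res [[0.0064, 0.0063], [0.0045, -0.0037], [-0.0119, -0.0077], [0.0011, 0.0051]]
bar [0.6375 0.1194 0.147 ] [[305. 175.]]
post [ 0.5992 -0.026   0.103 ] [[333. 234.]]
mouth [ 0.6925 -0.044   0.055 ] [[369. 231.]]
station [0.6284 0.0723 0.05  ] [[316. 216.]]
```

View pics/z.png

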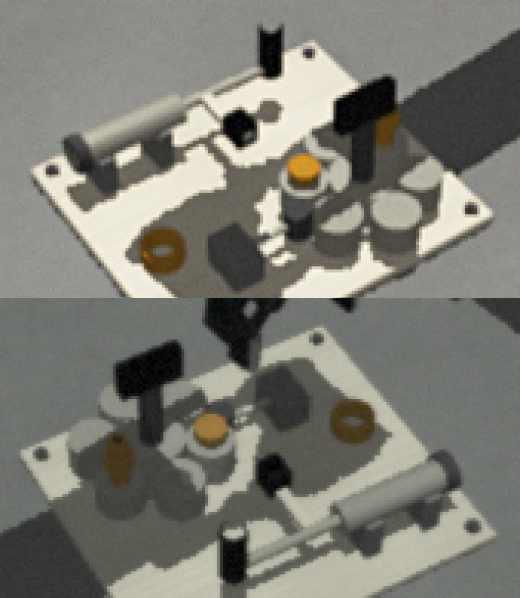

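The zoom shows the thermowell (tall, at side-crop (118,450)) on the robot side of the carousel and the plug (head at (210,430)) on the far side. The station boss between them is empty, so the turn is +60° (counter-clockwise). I'll move above the bar with the jaws across it.

```bash
python3 -m handwheel '[[-0.06,0.2,0.1,-0.056],[-0.06,0.2,0.1,-0.056],[-0.06,0.2,0.1,-0.056],[-0.06,0.2,0.1,-0.056],[-0.06,0.2,0.1,-0.056],[-0.06,0.2,0.1,-0.056],[-0.06,0.2,0.1,-0.056],[-0.06,0.2,0.1,-0.056],[-0.06,0.2,0.1,-0.056],[-0.06,0.2,0.1,-0.056]]' 1 40
python3 - <<'E'
from h import *
import json
p=vision.camera_params("wrist"); im=vision.capture("wrist"); cv2.imwrite("pics/w1.png",im[:,:,::-1])
p['world_to_cam']=np.array(p['world_to_cam']).tolist(); json.dump(p,open('w1.json','w'))
print(p, bot.observe()['joint_positions'])
E
```

```text
clock: 1.35
position: [0.6326, 0.1223, 0.2827]
tcp_rot: [-0.72, 1.556, 2.173]
ft_force: [0.1, 0.3, -0.0]
grip_width: 0.085
{'fx': 388.4820926934426, 'fy': 388.4820926934426, 'cx': 315.89370265946945, 'cy': 241.1242662471127, 'world_to_cam': [[-0.2470148333931907, -0.9689674531942057, -0.009259953243449292, 0.2774290907984566], [0.916357503259348, -0.23047469274944316, -0.32736881681422564, -0.4911906470726544], [0.31507554380502223, -0.08935038137795732, 0.944851263979461, -0.6166070000923802], [0.0, 0.0, 0.0, 1.0]]} [0.14714756 0.18281015 1.60611463 0.01464149 1.35784156 1.9681705 ]
```

View pics/w1.png

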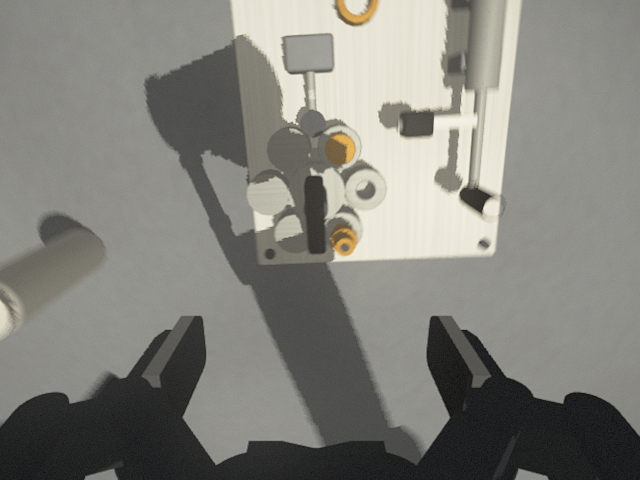

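Wrist view: bar (306–326, 177–253), the empty station bore at (366,188), thermowell (345,241), plug (341,150), post top near (489,205), and the plate's front corners at (258,264) and (496,256).

```bash
python3 - <<'E'
from h import *
import json
p=json.load(open('w1.json'));p['world_to_cam']=np.array(p['world_to_cam'])
f=lambda px,z:onplane("wrist",px,z,p)[0,:2]
L,Rr=f((258,264.5),.012),f((496,256.5),.012)
d=L-Rr; print('edge',L,Rr,np.linalg.norm(d))
ey=d/np.linalg.norm(d); ex=np.array([ey[1],-ey[0]]); print('th',np.degrees(np.arctan2(ex[1],ex[0])))
m=(L+Rr)/2; o=m+.09*ex-.012*ey
print('o',o,'bar',o+.075*ey,'post',o-.01*ex-.075*ey,'station',o+.027*ey,'mark-post',o-.07*ex-.075*ey)
print('meas station',f((366,188),.05),'post',f((489,205),.103),'well',f((345,238),.095),'pred',o-.0416*ex+.051*ey,'plug',f((341,150),.065),'pred',o+.0416*ex+.051*ey)
im=cv2.imread('pics/w1.png');g=cv2.cvtColor(im,cv2.COLOR_BGR2GRAY)
m=((g<50)*255).astype(np.uint8);m[:150]=0;m[270:]=0;m[:,:290]=0;m[:,345:]=0
c=max(cv2.findContours(m,0,2)[0],key=cv2.contourArea);r=cv2.minAreaRect(c);print(r,'bar',f(r[0],.147),f(r[0],.13), 'ends',[f(q,.147) for q in cv2.boxPoints(r)])
E
```

```text
edge [0.56408264 0.21105543] [ 0.50771008 -0.05398176] 0.27096600454781616
th -12.00768597048716
o [0.62143062 0.04807554] bar [0.63703384 0.12143451] post [ 0.5960462  -0.02320301] station [0.62704778 0.07448477] mark-post [ 0.53735902 -0.01072044]
meas station [0.62917391 0.07514896] post [ 0.60137277 -0.01886895] well [0.59959584 0.10569409] pred [0.59135103 0.10661423] plug [0.67210003 0.09091004] pred [0.67273059 0.08930506]
((315.5, 251.5), (1.4142135381698608, 0.0), 135.0) bar [0.61237703 0.12910852] [0.60621518 0.13086079] ends [array([0.61267869, 0.12863809]), array([0.61267869, 0.12863809]), array([0.6120751, 0.1295794]), array([0.6120751, 0.1295794])]
```

Plate edge measures 271 mm (270 expected), turn −12°, bar at (0.637, 0.1215). Descending on the bar.

```bash
python3 -m handwheel '[[0.04,0,-0.35,0.01],[0.03,-0.01,-0.35,0.003],[0,0,-0.35,0],[0,0,-0.35,0],[0,0,-0.35,0],[0,0,-0.35,0],[0,0,-0.35,0],[0,0,-0.3,0],[0,0,0,0],[0,0,0,0]]' 1 60
python3 - <<'E'
from h import *
s=bot.observe(); r,pt,y=s['tcp_rot']; print(s['position'],np.degrees(np.arctan2(np.cos(r-y),np.sin(r-y)))%180,pt)
E
```

```text
clock: 2.65
position: [0.6292, 0.1173, 0.0942]
tcp_rot: [-0.099, 1.542, 2.864]
ft_force: [-0.8, 1.0, -0.3]
grip_width: 0.0852
[0.62916594 0.11728865 0.09422952] 79.800937474692 1.542176193166291
```

```bash
python3 -m handwheel '[[0.07,0.035,0.15,-0.005],[0.07,0.035,0.15,-0.005],[0,0,0,0],[0,0,0,0],[0,0,0,0],[0,0,0,0],[0,0,0,0],[0,0,0,0],[0,0,0,0],[0,0,0,0]]' 1 60
python3 - <<'E'
from h import *
s=bot.observe(); r,pt,y=s['tcp_rot']; print(s['position'],np.degrees(np.arctan2(np.cos(r-y),np.sin(r-y)))%180,pt)
import json
p=vision.camera_params("wrist"); im=vision.capture("wrist"); cv2.imwrite("pics/w2.png",im[:,:,::-1])
E
```

```text
clock: 3.9
position: [0.6403, 0.1222, 0.117]
tcp_rot: [-0.212, 1.547, 2.72]
ft_force: [-0.9, -0.8, 0.1]
grip_width: 0.0853
[0.6403054  0.12222905 0.11702701] 77.94269744053459 1.5473242325731702
```

View pics/w2.png

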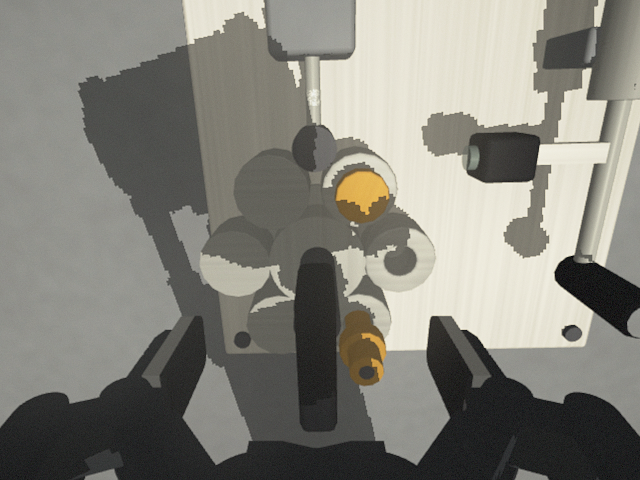

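The bar (x≈316) lies midway between the fingers (≈317), with the well below-right of it and clear of them. Closing.

```bash
python3 -m handwheel '[[0,0,-0.03,0],[0,0,0,0],[0,0,0,0],[0,0,0,0],[0,0,0,0],[0,0,0,0],[0,0,0,0],[0,0,0,0],[0,0,0,0],[0,0,0,0]]' 0 60
python3 - <<'E'
from h import *
s=bot.observe(); r,pt,y=s['tcp_rot']; print(s['position'],np.degrees(np.arctan2(np.cos(r-y),np.sin(r-y)))%180,pt,s['wrist_torque'])
E
```

```text
clock: 5.2
position: [0.6403, 0.1219, 0.1154]
tcp_rot: [-0.183, 1.547, 2.749]
ft_force: [0.2, -0.3, 1.0]
grip_width: 0.0135
[0.64026262 0.12193138 0.11537208] 77.9610448083664 1.5474221168761915 [-0.12204846  0.11716236 -0.0062826 ]
```

```bash
python3 -m handwheel '[[0,0,0,0.015],[0,0,0,0.03],[0,0,0,0.03],[0,0,0,0.03],[0,0,0,0.03],[0,0,0,0.03],[0,0,0,0.02],[0,0,0,0.01],[0,0,0,0],[0,0,0,0]]' 0 40
python3 - <<'E'
from h import *
s=bot.observe(); r,pt,y=s['tcp_rot']; print(s['position'],np.degrees(np.arctan2(np.cos(r-y),np.sin(r-y)))%180,pt,s['wrist_torque'])
E
```

```text
clock: 6.45
position: [0.6402, 0.1241, 0.1169]
tcp_rot: [-0.301, 1.547, -3.024]
ft_force: [-0.9, 0.5, -0.1]
grip_width: 0.0134
[0.64018898 0.12406136 0.11693068] 114.0023443694476 1.5473691518184194 [-0.41455798 -0.20331928  0.04667666]
```

```bash
python3 -m handwheel '[[0,-0.01,0,0.015],[0,-0.01,0,0.03],[0,0,0,0.03],[0,0,0,0.03],[0,0,0,0.018],[0,0,0,0.008],[0,0,0,0],[0,0,0,0],[0,0,0,0],[0,0,0,0]]' 0 40
python3 - <<'E'
from h import *
s=bot.observe(); r,pt,y=s['tcp_rot']; print(s['position'],np.degrees(np.arctan2(np.cos(r-y),np.sin(r-y)))%180,pt,s['wrist_torque'])
E
```

```text
clock: 7.7
position: [0.6393, 0.1252, 0.117]
tcp_rot: [-0.447, 1.547, -2.75]
ft_force: [-2.8, 0.7, -0.6]
grip_width: 0.0135
[0.63934834 0.1252241  0.11696542] 138.06034943954427 1.5471804692717024 [-0.42874616 -0.40900437  0.17216694]
```

```bash
python3 -m handwheel '[[0,0,0,0],[0,0,0,0],[0,0,0,0],[0,0,0.1,0],[0,0,0.3,0],[0,0,0.4,0],[0,0,0.4,0],[0,0,0.4,0],[0,0,0.3,0],[0,0,0,0]]' 1 40
python3 - <<'E'
from h import *
s=bot.observe(); r,pt,y=s['tcp_rot']; print(s['position'],np.degrees(np.arctan2(np.cos(r-y),np.sin(r-y)))%180,pt)
import json
p=vision.camera_params("wrist"); im=vision.capture("wrist"); cv2.imwrite("pics/w3.png",im[:,:,::-1])
p['world_to_cam']=np.array(p['world_to_cam']).tolist(); json.dump(p,open('w3.json','w'))
E
```

```text
clock: 8.95
position: [0.6407, 0.1252, 0.2417]
tcp_rot: [-0.422, 1.553, -2.727]
ft_force: [0.2, 0.5, -0.4]
grip_width: 0.0855
[0.64070901 0.12517036 0.2416586 ] 137.9354004093911 1.5531547791300664
```

View pics/w3.png

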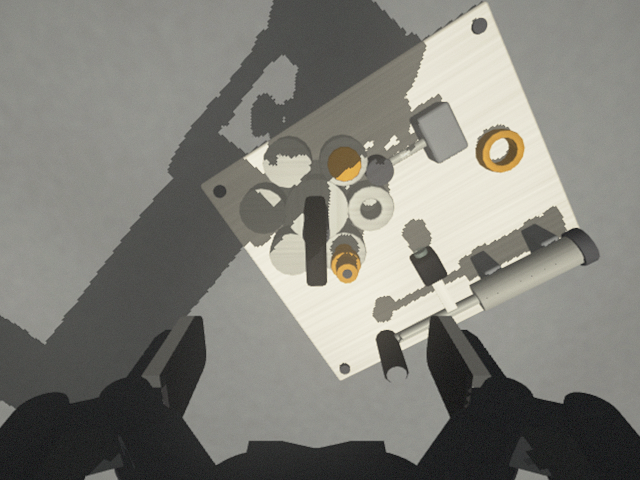

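The well now stands nearest the rod (346,265), the plug is at (345,163) and both are seated. The post's top is at (397,374). Computing positions.

```bash
python3 - <<'E'
from h import *
import json
p=json.load(open('w3.json'));p['world_to_cam']=np.array(p['world_to_cam'])
f=lambda px,z:onplane("wrist",px,z,p)[0,:2]
S=np.array([[-90,147],[-90,-123],[210,147]])/1e3
W=np.array([f(q,.012) for q in[(202.5,184.5),(340,380.5),(487,1.5)]])
A=S-S.mean(0);B=W-W.mean(0)
th=np.arctan2((A[:,0]*B[:,1]-A[:,1]*B[:,0]).sum(),(A*B).sum())
R=np.array([[np.cos(th),-np.sin(th)],[np.sin(th),np.cos(th)]]);o=W.mean(0)-R@S.mean(0)
print(np.degrees(th),o,'res',W-(S@R.T+o))
print('pred post',o+R@[-.01,-.075],'meas',f((397,374),.103),'axis',o+R@[0,.075])
print('well top in stand',R.T@(f((347,273),.095)-o),'plug',R.T@(f((345,163),.065)-o),'pull 60mm dir',R@[-.06,0])
E
```

```text
-10.812857959125148 [0.62434473 0.04791357] res [[ 0.00210995 -0.00162415]
 [ 0.00116374  0.00174612]
 [-0.00327369 -0.00012197]]
pred post [ 0.60045215 -0.0238788 ] meas [ 0.60043987 -0.02290828] axis [0.63841486 0.12158196]
well top in stand [-0.00107533  0.02801047] plug [0.04095788 0.10057567] pull 60mm dir [-0.05893471  0.0112561 ]
```

```bash
python3 -m handwheel '[[-0.05,-0.2,0,0.01],[-0.085,-0.32,0,0.025],[-0.085,-0.32,0,0.025],[-0.085,-0.32,0,0.025],[-0.085,-0.32,0,0.025],[-0.085,-0.32,-0.1,0.025],[-0.085,-0.32,-0.2,0.02],[-0.08,-0.25,-0.2,0.01],[0,-0.05,-0.2,0],[0,0,0,0]]' 1 40
python3 - <<'E'
from h import *
s=bot.observe(); r,pt,y=s['tcp_rot']; print(s['position'],np.degrees(np.arctan2(np.cos(r-y),np.sin(r-y)))%180,pt)
print(((np.array([.6005,-.0235,.07])-s['position'])/.06).round(3))
E
```

```text
clock: 10.25
position: [0.592, -0.0237, 0.1819]
tcp_rot: [-0.867, 1.531, -2.637]
ft_force: [0.3, 0.1, -0.1]
grip_width: 0.0854
[ 0.59200651 -0.02371346  0.1819229 ] 168.63195115956177 1.5310588109200411
[ 0.142  0.004 -1.865]
```

```bash
python3 -m handwheel '[[0.05,0,-0.1,0],[0.05,0,-0.2,0],[0.05,0,-0.25,0],[0.05,0,-0.25,0],[0.02,0,-0.25,0],[0.02,0,-0.25,0],[0,0,-0.2,0],[0,0,-0.1,0],[0,0,0,0],[0,0,0,0]]' 1 40
python3 - <<'E'
from h import *
s=bot.observe(); r,pt,y=s['tcp_rot']; print(s['position'],np.degrees(np.arctan2(np.cos(r-y),np.sin(r-y)))%180,pt)
print(((np.array([.6005,-.0235,.07])-s['position'])/.06).round(3))
E
```

```text
clock: 11.5
position: [0.6079, -0.0219, 0.0788]
tcp_rot: [-0.882, 1.531, -2.65]
ft_force: [-0.0, -0.2, -0.5]
grip_width: 0.0854
[ 0.60788351 -0.02192496  0.07881998] 168.69975010178052 1.5311789790973855
[-0.123 -0.026 -0.147]
```

```bash
python3 -m handwheel '[[-0.06,-0.015,-0.06,0],[-0.06,-0.01,-0.07,0],[0,0,0,0],[0,0,0,0],[0,0,0,0],[0,0,0,0],[0,0,0,0],[0,0,0,0],[0,0,0,0],[0,0,0,0]]' 1 80
python3 - <<'E'
from h import *
s=bot.observe(); print(s['position'])
E
python3 -m handwheel '[[0,0,0,0],[0,0,0,0],[0,0,0,0],[0,0,0,0],[0,0,0,0],[0,0,0,0],[0,0,0,0],[0,0,0,0],[0,0,0,0],[0,0,0,0]]' 0 80
python3 - <<'E'
from h import *
s=bot.observe(); r,pt,y=s['tcp_rot']; print(s['position'],s['ft_force'],s['wrist_torque'])
p=vision.camera_params("wrist"); cv2.imwrite("pics/w4.png",vision.capture("wrist")[:,:,::-1])
E
```

```text
clock: 12.75
position: [0.6015, -0.0236, 0.0724]
tcp_rot: [-0.832, 1.534, -2.6]
ft_force: [0.1, -0.2, -0.0]
grip_width: 0.0852
[ 0.60150252 -0.02361378  0.0724149 ]
clock: 14.0
position: [0.5993, -0.0232, 0.0728]
tcp_rot: [-0.898, 1.531, -2.666]
ft_force: [-1.3, -0.5, -0.1]
grip_width: 0.0194
[ 0.59932049 -0.0232129   0.07276002] [-1.25013577 -0.49568432 -0.10252774] [-0.06471826 -0.36994924  0.01331477]
```

View pics/w4.png

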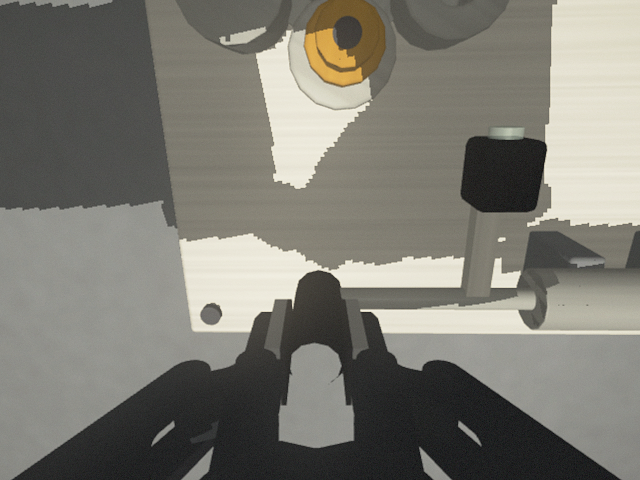

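Post held between the pads (image centre ≈(315,345)), well undisturbed at (345,40). Now pull along stand −x, a bit short first.

```bash
python3 -m handwheel '[[-0.06,0.011,0,0],[-0.11,0.021,0,0],[-0.12,0.023,0,0],[-0.12,0.023,0,0],[-0.12,0.023,0,0],[-0.12,0.023,0,0],[-0.1,0.019,0,0],[-0.06,0.011,0,0],[0,0,0,0],[0,0,0,0]]' 0 80
cat > st.py <<'E'
from h import *
s=bot.observe(); d=s['position']-np.array([.59932,-.02321,.07276]); t=np.radians(-11); u=np.array([-np.cos(t),-np.sin(t)])
print('pull',d[:2]@u,'side',d[0]*-u[1]+d[1]*u[0],'dz',d[2],s['ft_force'],s['grip_width'],s['clock'])
E
python3 st.py
```

```text
clock: 15.3
position: [0.5665, -0.0171, 0.0728]
tcp_rot: [0.192, 1.548, -1.577]
ft_force: [8.9, -2.2, -4.8]
grip_width: 0.0197
pull 0.03341968688532921 side 0.00023903194797827033 dz 4.6745179494392386e-05 [ 8.86010035 -2.24566833 -4.78158572] 0.01966774903161363 15.3
```

```bash
python3 -m handwheel '[[-0.06,0.012,0,0],[-0.1,0.019,0,0],[-0.1,0.019,0,0],[-0.1,0.019,0,0],[-0.1,0.019,0,0],[-0.06,0.012,0,0],[-0.03,0.006,0,0],[0,0,0,0],[0,0,0,0],[0,0,0,0]]' 0 80; python3 st.py
python3 -m handwheel '[[0,0,0,0],[0,0,0,0],[0,0,0,0],[0,0,0,0],[0,0,0,0],[0,0,0,0],[0,0,0,0],[0,0,0,0],[0,0,0,0],[0,0,0,0]]' 0 80; python3 st.py
```

```text
clock: 16.55
position: [0.5502, -0.014, 0.0733]
tcp_rot: [1.069, 1.529, -0.7]
ft_force: [9.3, -2.4, -7.1]
grip_width: 0.0196
pull 0.049935279513888244 side 0.00033737162455248215 dz 0.0005233351233819433 [ 9.28054678 -2.41274111 -7.08862848] 0.019607956152523375 16.55
clock: 17.8
position: [0.5621, -0.0162, 0.0734]
tcp_rot: [1.239, 1.515, -0.53]
ft_force: [9.0, -0.8, -3.1]
grip_width: 0.0197
pull 0.03787480699842121 side 0.0002186456422215849 dz 0.0006748298954672299 [ 9.02099128 -0.79347954 -3.13844885] 0.019742377617273932 17.8
```

Zero rows creep back ~1.2 mm each under the spring, so I need a constant holding shift.

```bash
python3 -m handwheel '[[-0.06,0.012,0,0],[-0.1,0.02,0,0],[-0.11,0.022,0,0],[-0.11,0.022,0,0],[-0.1,0.02,0,0],[-0.06,0.012,0,0],[-0.024,0.005,0,0],[-0.024,0.005,0,0],[-0.024,0.005,0,0],[-0.024,0.005,0,0]]' 0 80; python3 st.py
python3 -m handwheel '[[-0.024,0.005,0,0],[-0.024,0.005,0,0],[-0.024,0.005,0,0],[-0.024,0.005,0,0],[-0.024,0.005,0,0],[-0.024,0.005,0,0],[-0.024,0.005,0,0],[-0.024,0.005,0,0],[-0.024,0.005,0,0],[-0.024,0.005,0,0]]' 0 80; python3 st.py
```

```text
clock: 19.05
position: [0.5358, -0.0113, 0.0738]
tcp_rot: [1.327, 1.499, -0.441]
ft_force: [10.7, -2.2, -6.8]
grip_width: 0.0198
pull 0.06463934090277466 side 0.00044728179619155095 dz 0.0010844203887053622 [10.71999387 -2.15057889 -6.81652975] 0.019767731951623412 19.05
clock: 20.3
position: [0.535, -0.0111, 0.0739]
tcp_rot: [1.398, 1.481, -0.371]
ft_force: [12.1, -3.3, -6.7]
grip_width: 0.0195
pull 0.06543513168994436 side 0.0004296987765185136 dz 0.0011297604100489328 [12.05809286 -3.25225147 -6.74139888] 0.01952897601501832 20.3
```

```bash
python3 - <<'E'
from h import *
import json
p=vision.camera_params("wrist"); im=vision.capture("wrist")[:,:,::-1]; cv2.imwrite("pics/w5.png",im)
p['world_to_cam']=np.array(p['world_to_cam']).tolist(); json.dump(p,open('w5.json','w'))
E
python3 st.py
```

```text
pull 0.06545287238975528 side 0.0004368302184536779 dz 0.0011538778183854403 [11.00933259 -1.20274505 -6.45242839] 0.019662017177997513 20.35
```

View pics/w5.png

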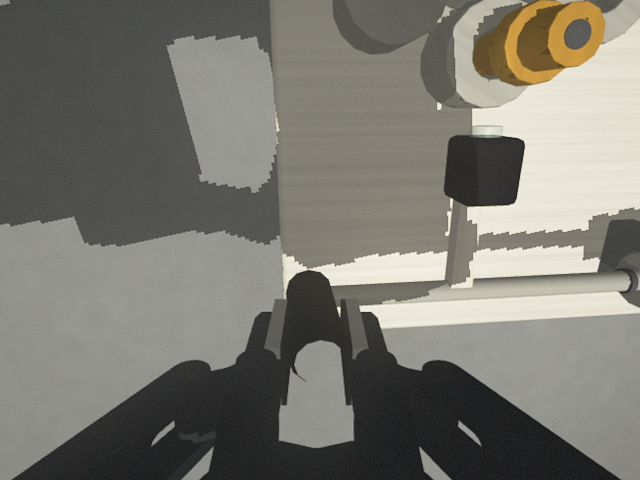

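```bash
python3 - <<'E'
import cv2
im=cv2.imread('pics/w5.png')[230:330,540:640]; cv2.imwrite('pics/w5z.png',cv2.resize(im,(600,600),interpolation=cv2.INTER_NEAREST))
E
```

```text
(no output)
```

View pics/w5z.png

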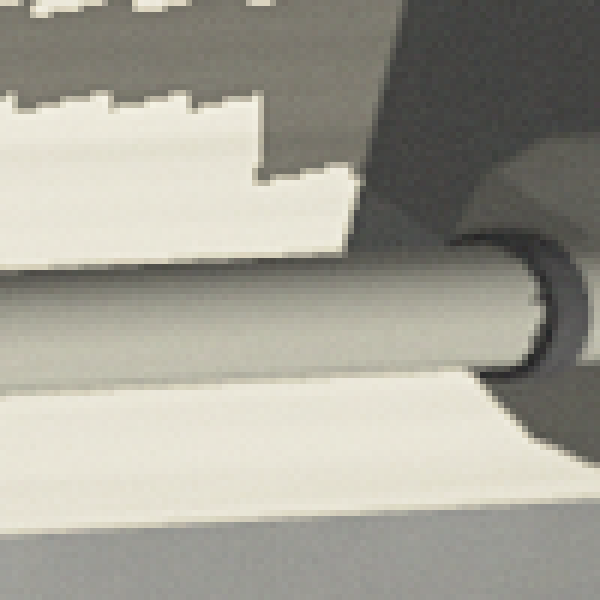

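```bash
python3 - <<'E'
from h import *
import json
p=json.load(open('w5.json'));T=np.array(p['world_to_cam'])
t=np.radians(-11);R=np.array([[np.cos(t),-np.sin(t)],[np.sin(t),np.cos(t)]]);o=np.array([.6242,.0479])
def pr(x,r,a):
    w=np.array([*(R@[x,-.075+r*np.cos(a)]+o),.055+r*np.sin(a),1]);c=T@w
    return (np.array([p['cx']-p['fx']*c[0]/c[2],p['cy']+p['fy']*c[1]/c[2]])-[540,230])*6
for x in(.07,.075,.08,.085,.09):
    print(x,[pr(x,.005,np.radians(a)).round(0).tolist() for a in(0,45,80,120,180)])
print('mouth',[pr(.085,.014,np.radians(a)).round(0).tolist() for a in range(0,360,45)])
E
```

```text
0.07 [[429.0, 263.0], [460.0, 298.0], [466.0, 336.0], [449.0, 371.0], [399.0, 374.0]]
0.075 [[487.0, 261.0], [518.0, 295.0], [524.0, 333.0], [507.0, 368.0], [456.0, 371.0]]
0.08 [[544.0, 258.0], [576.0, 293.0], [582.0, 330.0], [565.0, 365.0], [512.0, 369.0]]
0.085 [[601.0, 256.0], [634.0, 290.0], [640.0, 328.0], [622.0, 362.0], [568.0, 366.0]]
0.09 [[657.0, 253.0], [692.0, 287.0], [698.0, 325.0], [679.0, 359.0], [624.0, 363.0]]
mouth [[631.0, 153.0], [730.0, 250.0], [742.0, 389.0], [658.0, 477.0], [540.0, 462.0], [456.0, 365.0], [446.0, 243.0], [515.0, 155.0]]
```

The crop shows the mark ring (band at x≈550–590) roughly 6–7 mm outside the mouth, whose face ellipse matches my projection within ~1 mm. So I'll ease back ≈6.5 mm.

```bash
python3 -m handwheel '[[0,0,0,0],[0,0,0,0],[0,0,0,0],[0,0,0,0],[0,0,0,0],[-0.01,0.002,0,0],[-0.02,0.004,0,0],[-0.022,0.004,0,0],[-0.022,0.004,0,0],[-0.022,0.004,0,0]]' 0 80
python3 st.py; python3 - <<'E'
from h import *
import json
p=vision.camera_params("wrist"); im=vision.capture("wrist")[:,:,::-1]; cv2.imwrite("pics/w6.png",im)
s=vision.capture("side")[:,:,::-1]; cv2.imwrite("pics/s6.png",s)
p['world_to_cam']=np.array(p['world_to_cam']).tolist(); json.dump(p,open('w6.json','w'))
a=cv2.resize(im[230:330,540:640],(500,500),interpolation=0); b=cv2.resize(s[190:270,320:400],(300,300),interpolation=0)
b=np.vstack([b,np.zeros((200,300,3),np.uint8)])
cv2.imwrite('pics/w6z.png',np.hstack([a,b]))
E
python3 st.py
```

```text
clock: 21.6
position: [0.5391, -0.0119, 0.0739]
tcp_rot: [1.425, 1.473, -0.344]
ft_force: [11.1, -1.6, -5.7]
grip_width: 0.0199
pull 0.06132346377840528 side 0.0003827158481657534 dz 0.0011696631241733119 [11.11660833 -1.58189188 -5.69349657] 0.01986137897501986 21.6
pull 0.061364553019210295 side 0.0004013810781561388 dz 0.0011571273453616637 [11.02021542 -1.91421666 -5.51826891] 0.01955331136612322 21.7
```

View pics/w6z.png

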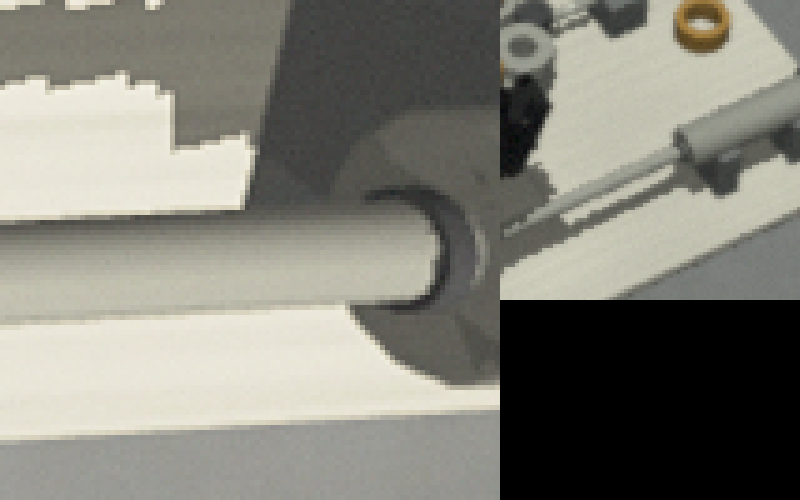

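Mark ring now sits with about 1.2 mm of bare rod between it and the mouth, so its centre is ≈2.6 mm out. Easing back that much.

```bash
python3 -m handwheel '[[0,0,0,0],[0,0,0,0],[0,0,0,0],[-0.018,0.004,0,0],[-0.021,0.004,0,0],[-0.021,0.004,0,0],[-0.021,0.004,0,0],[-0.021,0.004,0,0],[-0.021,0.004,0,0],[-0.021,0.004,0,0]]' 0 80
python3 st.py
```

```text
clock: 22.95
position: [0.5385, -0.0118, 0.0739]
tcp_rot: [1.436, 1.47, -0.333]
ft_force: [11.0, -1.2, -4.5]
grip_width: 0.0197
pull 0.06190594822160584 side 0.0003903642630334967 dz 0.0011442137274716435 [11.03324917 -1.17770438 -4.50134716] 0.019683237928166626 22.95
```

```bash
python3 -m handwheel '[[0,0,0,0],[0,0,0,0],[0,0,0,0],[0,0,0,0],[-0.01,0.002,0,0],[-0.015,0.003,0,0],[-0.017,0.003,0,0],[-0.017,0.003,0,0],[-0.017,0.003,0,0],[-0.017,0.003,0,0]]' 0 80
python3 st.py
```

```text
clock: 24.2
position: [0.5404, -0.0121, 0.0739]
tcp_rot: [1.444, 1.468, -0.324]
ft_force: [11.1, -2.0, -5.8]
grip_width: 0.0198
pull 0.05997893919697608 side 0.00037889474113061636 dz 0.0011630723620630057 [11.10563903 -2.0320502  -5.76287176] 0.01976338778366151 24.2
```

```bash
python3 -m handwheel '[[0,0,0,0],[0,0,0,0],[0,0,0,0],[-0.01,0.002,0,0],[-0.015,0.003,0,0],[-0.017,0.003,0,0],[-0.017,0.003,0,0],[-0.017,0.003,0,0],[-0.017,0.003,0,0],[-0.017,0.003,0,0]]' 0 80
python3 st.py; python3 - <<'E'
from h import *
im=vision.capture("wrist")[:,:,::-1]; cv2.imwrite("pics/w7.png",im)
cv2.imwrite('pics/w7z.png',np.hstack([cv2.resize(im[230:330,540:640],(400,400),interpolation=0),cv2.resize(im[:,240:640],(400,480))[:400]]))
E
python3 st.py
```

```text
clock: 25.45
position: [0.5408, -0.0122, 0.0739]
tcp_rot: [1.45, 1.468, -0.318]
ft_force: [10.1, -1.4, -4.7]
grip_width: 0.0197
pull 0.059571694003780075 side 0.0003688720946634881 dz 0.0011707294417978853 [10.14024671 -1.41446622 -4.70032524] 0.01973065642046775 25.45
pull 0.05959406849835495 side 0.000363153993202121 dz 0.0011793069973228681 [11.08874753 -1.98595119 -4.50992793] 0.019836812543667964 25.5
```

View pics/w7z.png

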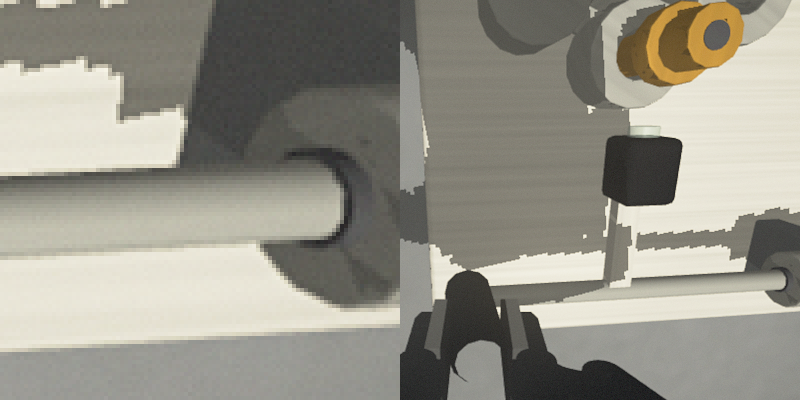

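No bare rod remains between ring and mouth: the ring's centre is still ≈1 mm out. One last easing.

```bash
python3 -m handwheel '[[0,0,0,0],[0,0,0,0],[0,0,0,0],[-0.01,0.002,0,0],[-0.014,0.003,0,0],[-0.015,0.003,0,0],[-0.015,0.003,0,0],[-0.015,0.003,0,0],[-0.015,0.003,0,0],[-0.015,0.003,0,0]]' 0 80
python3 st.py; python3 - <<'E'
from h import *
for i in range(8): im=vision.capture("wrist")[:,:,::-1]
cv2.imwrite("pics/w8.png",im)
cv2.imwrite('pics/w8z.png',np.hstack([cv2.resize(im[230:330,540:640],(600,600),interpolation=0)]))
E
python3 st.py
```

```text
clock: 26.75
position: [0.5417, -0.0124, 0.0739]
tcp_rot: [1.453, 1.468, -0.315]
ft_force: [10.3, -2.0, -4.8]
grip_width: 0.0194
pull 0.05865382563474524 side 0.00034891851903006213 dz 0.0011622752737764225 [10.31046583 -1.99789486 -4.76451579] 0.019390267414998812 26.75
pull 0.05861171768753548 side 0.00035431429534091285 dz 0.001185331870994108 [10.86844068 -2.04992025 -5.00775532] 0.0195955169818759 27.15
```

View pics/w8z.png

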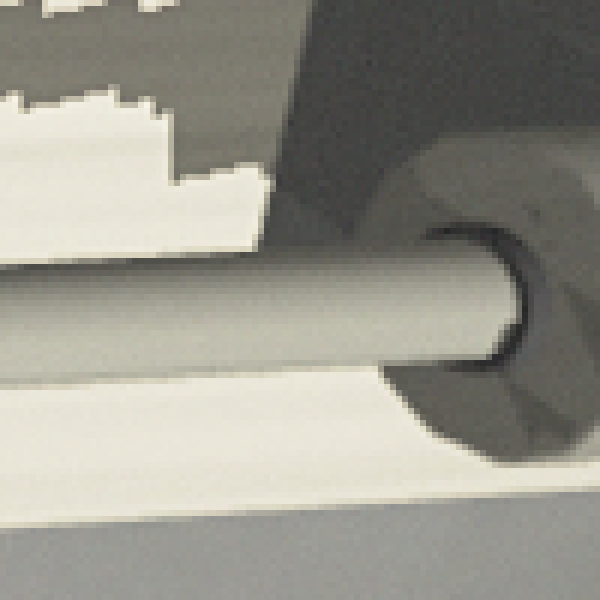

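The ring now protrudes about half its width (≈528–550), so its centre is level with the mouth. It held steady over 0.4 s, so I'm handing in.

```bash
python3 - <<'E'
from rig import bot
bot.sign_off()
E
```

```text
the job is handed in; nothing more can be done
```

I turned the carousel one click counter-clockwise, then pulled the sensor rod to its length mark. The job was handed in with the gripper still holding the rod there, at about 27 s on the clock.

- **Carousel:** after the turn, the wrist camera put the thermowell at stand (−1, 28) mm, against (0, 27) for the reading place. The plug was at (41, 101) mm, about 2 mm from its expected place. Both looked seated.
- **Rod:** in the last picture the mark ring shows about half its width outside the barrel mouth, so its centre is within roughly 0.5 mm of level. The rod moved only 0.04 mm over the last 0.4 s, with the spring pulling at about 11 N and the grip set to 80 N.
- **Disagreements:**
  - At the end the arm's own position gave a pull of 58.6 mm, not 60. The tool had tilted to about 6° from vertical under the load, so I went by the picture of the mark.
  - The fingers read 19.6 mm on the 22 mm post, and I did not find out why.
- **Not checked:** I did not look at the bystander objects again at the end. The arm stayed well clear of them, and the measured forces were low, at most about 14 N.

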